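Snap the grease gun onto a bearing's tilted nipple and hold the stroke

TASK

Lift the push-type grease gun out of its wooden stand and press its coupler squarely onto the tilted brass grease nipple of the green bearing until it snaps on. Then keep pushing along the nipple so that the gun's spring-loaded nozzle is pushed more than half of its 18 mm stroke into the handle, and finish like that: still gripping the gun, square to the nipple, holding the stroke steadily against the spring. Leave the glue bottle, tin, mallet and spanner alone.

Things in the scene. Friction and masses are not known exactly. Their poses are not given: they have to be found in the camera images.
- gun: push-type grease gun, loose, 0.4 kg, round, standing upright. Origin: centre of the coupler's mouth, spring relaxed; z up the gun. From the origin up: steel coupler 0-31 mm (35 mm wide at the mouth, then 28), nozzle tube 14 mm wide to 52, dark flange 54 mm wide 52-60, blue handle 34 mm wide 60-125, black cap 38 mm wide to 134. Fingertips on the flange's top cannot slip down when pushing
- gun_grip (a point): centre of the gun's blue handle, on its axis, 90 mm above the gun's origin; z along the gun towards the end cap
- coupler_mouth (a point): centre of the coupler's open mouth, which faces away from the handle; moves with the nozzle. The mouth narrows from 27 mm to a 20 mm bore; the bore is 26 mm deep, with four sprung jaws 10 mm inside the mouth that snap behind the nipple's head
- nozzle (a joint): how far the nozzle and coupler are pushed into the handle, m: 0 relaxed, 0.018 fully in. Its spring starts to give at 8 N and takes 17 N fully in
- nipple_tip (a point): centre of the brass nipple's flat tip; z points outwards along the nipple, which leans 28 degrees from vertical towards the bearing's -x side. Conical head, 17 mm at its widest 9 mm below the tip, 10 mm neck, 22 mm collar 28 mm below the tip. The coupler goes on with about 5 N; snapped on, the tip touches the bore's bottom and the coupler mouth lies 26 mm below the tip along the axis
- bearing: green pillow-block bearing, steel shaft along its y axis (170 mm long, 62 mm above the bench), fixed on a wooden base 110 x 190 x 18 mm; origin at the centre of the base's underside, z up; the nipple leans to its -x, roughly towards the robot; housing 100 mm high, nipple tip 128 mm above the bench
- stand_hole (a point): centre of the floor of the hole in the wooden stand (fixed block 90 x 90 mm, 35 mm high); the hole is 39 mm wide and 20 mm deep, its floor 15 mm above the bench; the gun's coupler stands in it
- glue: white glue bottle with a red cap, loose, 56 mm wide, 130 mm high, bystander; origin at its underside
- tin: tin can with a green label, loose, 84 mm wide, 85 mm high, bystander; origin at its underside
- mallet: wooden mallet lying on the bench, loose, about 290 mm long, 75 mm high, bystander; head towards its +x; origin on the bench below the handle
- spanner: steel spanner lying on the bench, loose, 190 mm long, bystander; origin at the middle of its underside
- nipple: the brass nipple, fixed on the bearing; origin at its seat, 36 mm below the tip, z outwards along the nipple
There are look-alikes about, which are no part of the job. Leave any orange look-alike of the gun alone.

How it is judged:
By the outcome, as a careful person would: the job done as asked, in the order asked, and still so for the second after the job is handed in, while the arm keeps its last pose, push and grip.
It also fails if it takes over 38 s, if anything falls off the work surface, if the arm or the gripper's body presses on something with over 40 N, if the wrist force passes 120 N, or if a joint passes its speed limit or range.

ROBOT

A 6-joint arm with a two-finger parallel gripper is mounted at the origin on the work surface. World frame = base frame: x ahead of the robot, y to its left, z up, the work surface at z = 0. Lengths are in m, angles in rad, forces in N, time in s.
With the tool pointing down it reaches from about 0.25 to 0.725 m from the base axis. Payload 4 kg.
Tool frame: the origin (TCP) lies on the centre line of the jaws, within the pads' length; the fingertips stand 17 mm ahead of it and the grasp point (between the pads) lies 2 mm behind it; z points along the fingers, x is the direction in which the jaws open and shut, and the axes are right-handed (so a half turn about z gives the same grasp; the last joint's range is limited). The gripper opens to 85 mm and grips with 20 to 120 N. Pads are 22 mm wide; open, the fingers measure 114 mm over their backs; the gripper's body (76 mm by 85 mm) begins 54 mm behind the grasp point. The pads swing forward as they close: fully open they stand 13 mm farther back than shut.
Start: joints at [-1.252, 0.241, 0.005, 1.335, 0, 1.571], TCP at [0.157, -0.475, 0.226] pointing down, gripper open.
Joint ranges: [-2.72, 2.72], [-1.05, 1.87], [-1.09, 1.28], [-1.99, 2.15], [-1.42, 1.44], [-3.14, 3.14]. Speed limits (rad/s): [2.79, 2.79, 3.14, 3.14, 3.14, 3.14].

INTERFACE

Orientations are given as a unit quaternion [x, y, z, w].
In Python, from workcell import bot gives the robot as it stands.
- The arm moves only by the tool jog_arm, never from a script. Its arguments are lists of equal length, an entry for each row: "jaw": the closure, from 0 (fully open) to 1 (shut); "linear": the shift along the tool's x, y, z in m, a list of three; "delta_rot": the turn, a rotation vector about the tool's x, y, z in degrees, a list of three. A call has exactly 8 rows; each row is the pose to reach, as a shift and turn from the pose commanded when the call began, along the tool's axes at that moment; what a row does not reach only later rows make up. A row lasts 1/12 s, in which the tool goes at most 41.7 mm and 7.16 degrees, less where a joint would pass 70% of its speed; a pose out of reach is approached as far as the arm can. A call with a gripper value outside its range is refused whole. The fingers move at their own pace and stop on an object; the grip force is fixed at half the most. Time passes only in rows, so rows that repeat a pose let the fingers close, or fill a call up. It gives the time, the measured TCP pose, the force and the opening at its end, in the units of the state.
- bot.get_obs(): the state, without advancing time (a new reading comes with each control period).
- bot.camera(name): name is "scene" or "top" or "wrist"; returns (picture, depth): 384x512x3 uint8, red, green, blue; 384x512 float32, m along the optical axis (not along the pixel's ray), 0 where there is no reading.
- bot.calibration(name): a dict with "fovy" (degrees; the focal length in pixels is half the picture's height over the tangent of half this angle, whatever the lens; pixels are square), "cx", "cy" (the principal point, pixels), "origin" and "orientation" of the camera in the world. Camera axes: x right, y down, z forward; pixel columns grow to the right and rows downward; lengths in m; the calibration is good to about 2 mm. A picture is of the moment at which its call begins: read the wrist's pose just before it. calibration takes no time and is no camera call; for the wrist camera it gives the pose at the moment of the call.
- bot.job_done(): hands the job in, once; it reports no verdict.
The state is a dict: "clock": time; "joint_pos": joint angles; "joint_vel": joint speeds; "tau": joint torques, N m; "eef_pos": TCP position; "tool_rot": TCP orientation; "ft_force": force on the tool from outside, world axes, zero at the start; "ft_torque": the same for the moment, N m; "grip_width": finger opening in m.
Only numpy, scipy, OpenCV 4.12 (cv2) and the standard library are available. Lean on these libraries where they do the work, as an engineer would, in place of code of your own. Each camera call takes 0.05 s, during which the arm holds its last target.

## Working session

There is one attempt and no reset: what is moved stays moved. The work goes in short steps, Python scripts to look and compute and a tool call to move; the robot and the scene stay as the last step left them, time stands still between calls to the robot, and variables do not carry over. Pictures are saved under pics/ and viewed, and the job is handed in when it is done.

Besides the shell and the picture viewer there is one more tool, called after "Request:" as a command line: name --argument value ..., lists and objects as JSON in quotes. jog_arm: Moves the arm, as the interface text tells. Its arguments: {"type":"object","properties":{"jaw":{"type":"array","items":{"type":"number"}},"linear":{"type":"array","items":{"type":"array","items":{"type":"number"}}},"delta_rot":{"type":"array","items":{"type":"array","items":{"type":"number"}}}},"required":["jaw","linear","delta_rot"]}

```bash
mkdir -p pics; ls; cat > h.py <<'E'
import numpy as np, cv2
from workcell import bot
from scipy.spatial.transform import Rotation as R
def cap(n,tag):
    c=bot.calibration(n); im,d=bot.camera(n)
    np.savez(f'{tag}.npz',im=im,d=d,o=c['origin'],q=c['orientation'],fc=[c['fovy'],c['cx'],c['cy']])
    cv2.imwrite(f'pics/{tag}.png',im[:,:,::-1]); return im,d,c
def load(tag):
    z=np.load(f'{tag}.npz'); return z
def cloud(z):
    d=z['d']; fovy,cx,cy=z['fc']; f=192/np.tan(np.radians(fovy)/2)
    v,u=np.mgrid[:384,:512]
    P=np.stack([(u-cx)/f*d,(v-cy)/f*d,d],-1)
    Q=z['q']; Rm=R.from_quat(Q).as_matrix() if np.size(Q)==4 else Q
    return P@Rm.T+z['o']
E
python3 - <<'E'
from h import *
print(bot.get_obs())
for n in('scene','top'):
    im,d,c=cap(n,n+'0'); print(c)
E
```

```text
pics
{'clock': 0.0, 'joint_pos': array([-1.25200079e+00,  2.41386663e-01,  3.70381996e-03,  1.33517297e+00,
       -1.72062728e-06,  1.57079711e+00]), 'joint_vel': array([-8.54800771e-05,  3.92211902e-04, -3.13389436e-04, -3.25322228e-05,
       -1.16934625e-03,  1.32763452e-03]), 'tau': array([-1.39629587e-04, -3.72317255e+01,  2.52408028e+01,  1.70570507e-02,
       -5.41043323e-05,  3.49292158e-06]), 'eef_pos': array([ 0.15650962, -0.47419681,  0.22491831]), 'tool_rot': array([ 8.10376727e-01, -5.85908270e-01, -8.34983398e-04, -6.02636452e-04]), 'ft_force': array([-0.52865564, -1.09150588, -0.26964861]), 'ft_torque': array([ 0.0297022 ,  0.0483227 , -0.02089261]), 'grip_width': 0.08560316425969183}
{'fovy': 42.591781371127496, 'cx': 257.0472061733161, 'cy': 195.45674645839713, 'origin': array([ 1.58272317, -0.57717275,  0.88238751]), 'orientation': array([ 0.78122763,  0.42256531, -0.22913832, -0.39826823])}
{'fovy': 57.49552818554655, 'cx': 252.27850914771253, 'cy': 195.58217264338245, 'origin': array([0.55362955, 0.00563538, 1.0062827 ]), 'orientation': array([-0.70545047,  0.70739654, -0.02624672,  0.03522617])}
```

View pics/scene0.png

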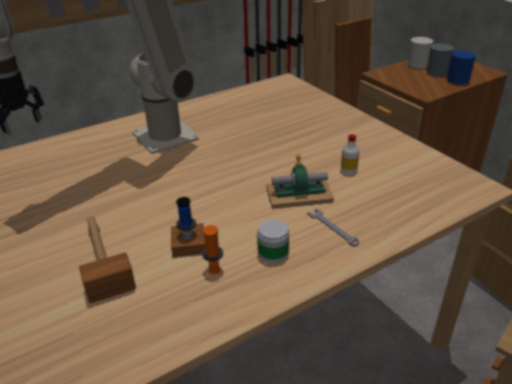

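View pics/top0.png

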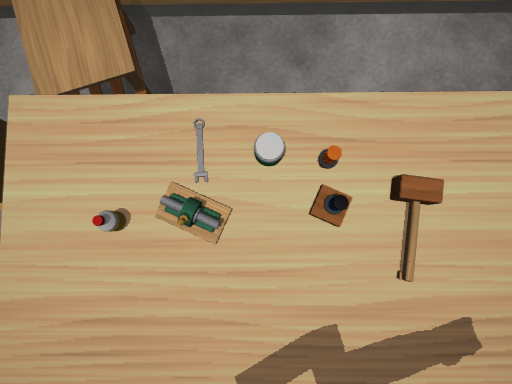

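The blue gun in the wooden stand is at scene (185,215) and top (335,204). The orange look-alike is at scene (211,248) and top (333,154), free-standing. The blue one fits the description: blue handle, dark flange, in the stand. The bearing is at top (193,212), with the brass nipple near (183,219). I'll confirm this in a crop and measure.

```bash
python3 - <<'E'
from h import *
z=load('scene0'); t=load('top0')
a=cv2.resize(z['im'][180:290,150:320],None,fx=4,fy=4,interpolation=cv2.INTER_CUBIC)[:, :, ::-1]
cv2.imwrite('pics/cropS.png',a)
b=cv2.resize(t['im'][140:250,150:360],None,fx=3.8,fy=3.8,interpolation=cv2.INTER_CUBIC)[:, :, ::-1]
cv2.imwrite('pics/cropT.png',b)
P=cloud(t)
for n,(u,v) in dict(gun=(338,203),stand=(318,212),bear=(190,210),tip=(183,219),orange=(333,152),tin=(269,146),bench=(280,250),glue=(99,221)).items(): print(n,P[v,u].round(3))
Z=P[...,2]
# stand top block: 
m=(abs(Z-0.035)<0.006); m[:, :300]=0; m[:, 365:]=0; m[:175]=0;m[240:]=0
pts=P[m][:,:2].astype(np.float32); r=cv2.minAreaRect(pts); print('stand',r,len(pts))
m=(abs(Z-0.018)<0.006); m[:, :140]=0; m[:, 250:]=0; m[:175]=0;m[255:]=0
pts=P[m][:,:2].astype(np.float32); r=cv2.minAreaRect(pts); print('base',r,len(pts))
E
```

```text
gun [ 0.61  -0.193  0.148]
stand [ 0.592 -0.165  0.031]
bear [0.596 0.179 0.1  ]
tip [0.572 0.194 0.114]
orange [ 0.74  -0.188  0.132]
tin [ 0.767 -0.028  0.085]
bench [ 0.486 -0.06   0.   ]
glue [0.567 0.403 0.128]
stand ((0.6119429469108582, -0.20072105526924133), (0.09061156958341599, 0.08992423117160797), 65.59969329833984) 672
base ((0.5932230353355408, 0.18638187646865845), (0.19055460393428802, 0.10993530601263046), 65.45481872558594) 1304
```

View pics/cropS.png

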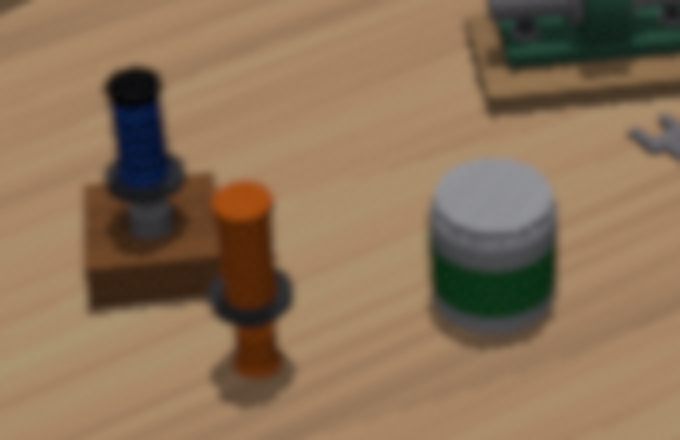

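View pics/cropT.png

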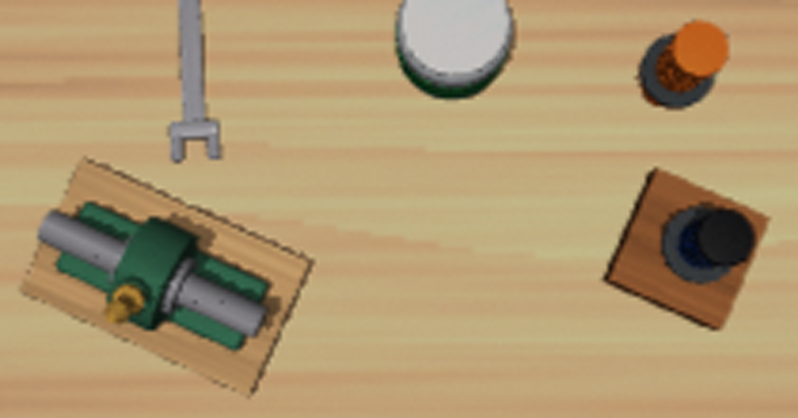

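```bash
python3 - <<'E'
from h import *
from scipy.optimize import least_squares
o=bot.get_obs()
im,d,c=cap('wrist','wrist0'); print(c, o['eef_pos'])
for tag in('top0','scene0'):
    z=load(tag);P=cloud(z);im=z['im'].astype(int)
    m=(P[...,2]>0.137)&(P[...,2]<0.16)&(np.hypot(P[...,0]-.612,P[...,1]+.2)<0.04)
    q=P[m]; print(tag,'cap',len(q),q.mean(0),q.min(0),q.max(0))
    hsv=cv2.cvtColor(z['im'],cv2.COLOR_RGB2HSV)
    g=(hsv[...,0]>10)&(hsv[...,0]<30)&(hsv[...,1]>90)&(P[...,2]>0.09)&(np.hypot(P[...,0]-.58,P[...,1]-.19)<0.06)
    q=P[g]; print('gold',len(q),q.mean(0).round(4)); print(q[np.argsort(-q[:,2])][:40:3].round(4))
    n=np.r_[np.sin(np.radians(28))*np.array([-.91,.415]),np.cos(np.radians(28))]
    # cap/handle
    m=(P[...,2]>0.08)&(P[...,2]<0.15)&(np.hypot(P[...,0]-.612,P[...,1]+.2)<0.04)
    q=P[m]; 
    for lo,hi,r in((.08,.132,.017),(.141,.1475,.019)):
        s=q[(q[:,2]>lo)&(q[:,2]<hi)]
        if len(s)>6:
            f=least_squares(lambda p:np.hypot(s[:,0]-p[0],s[:,1]-p[1])-r,[.612,-.2],loss='soft_l1',f_scale=.002); print('cyl',lo,len(s),f.x,f.cost)
E
```

```text
{'fovy': 64.0105930520761, 'cx': 251.42372605438788, 'cy': 186.96815843210223, 'origin': array([ 0.23655213, -0.44869185,  0.37244019]), 'orientation': array([ 0.79926453, -0.57822097, -0.09642927,  0.13243157])} [ 0.15653136 -0.47427546  0.22501162]
top0 cap 190 [ 0.61199047 -0.20007195  0.14739044] [ 0.59474308 -0.21872575  0.14144398] [ 0.62974825 -0.18186988  0.15205295]
gold 74 [0.5711 0.1954 0.1131]
[[0.5593 0.1981 0.1284]
 [0.5668 0.2035 0.1274]
 [0.5693 0.1985 0.127 ]
 [0.5643 0.1986 0.1265]
 [0.5718 0.2014 0.1258]
 [0.5693 0.1964 0.1253]
 [0.5668 0.194  0.1245]
 [0.5719 0.1993 0.1239]
 [0.5618 0.197  0.1221]
 [0.5618 0.1946 0.1212]
 [0.5644 0.1926 0.1192]
 [0.5747 0.1946 0.1103]
 [0.5824 0.1925 0.1083]
 [0.5773 0.1952 0.1074]]
cyl 0.08 50 [ 0.61202769 -0.20109581] 2.6640342526669275e-06
cyl 0.141 99 [ 0.60861331 -0.20401861] 0.0008668423959773855
scene0 cap 135 [ 0.61570856 -0.20254621  0.14696326] [ 0.59100944 -0.21939277  0.13703491] [ 0.6319089  -0.18242138  0.15311336]
gold 57 [0.5731 0.1951 0.1128]
[[0.5728 0.1892 0.1291]
 [0.5646 0.2027 0.1275]
 [0.5673 0.2008 0.1259]
 [0.5612 0.1979 0.1239]
 [0.5739 0.1998 0.1225]
 [0.5642 0.1921 0.1204]
 [0.5723 0.1973 0.1191]
 [0.5703 0.2026 0.1164]
 [0.5663 0.1945 0.1136]
 [0.5744 0.1998 0.1123]
 [0.5859 0.1912 0.1106]
 [0.5838 0.1966 0.1077]
 [0.5836 0.1894 0.1066]
 [0.5764 0.1911 0.1059]]
cyl 0.08 212 [ 0.61088915 -0.20020916] 0.00026131517139979223
cyl 0.141 52 [ 0.60975114 -0.20014334] 0.0002238944759103823
```

View pics/wrist0.png

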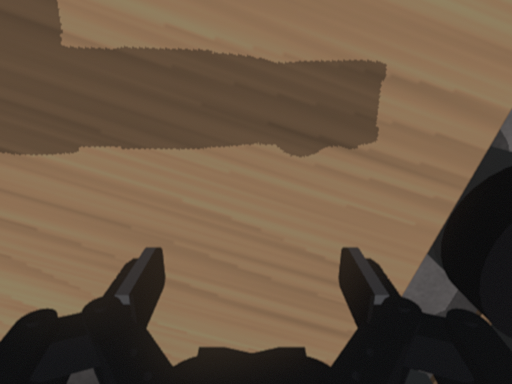

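The crop shows the blue gun standing in the stand, the orange one free-standing, and the brass nipple pointing down-left on the green bearing. The wrist picture shows only bare bench and the open jaws. I'm moving to above the gun with a yaw turn.

Request:
jog_arm --jaw '[0,0,0,0,0,0,0,0]' --linear '[[-0.0085,-0.038,0],[-0.0175,-0.077,0],[-0.0265,-0.116,0],[-0.0355,-0.155,0],[-0.0445,-0.194,0],[-0.0535,-0.233,0],[-0.0625,-0.272,0],[-0.071,-0.312,0]]' --delta_rot '[[0,0,-6.7],[0,0,-13.4],[0,0,-20.1],[0,0,-26.8],[0,0,-33.5],[0,0,-40.2],[0,0,-46.9],[0,0,-53.6]]'

```text
clock: 0.82
eef_pos: [0.4319, -0.3081, 0.2256]
tool_rot: [0.988, -0.155, -0.0, -0.0]
ft_force: [0.5, -1.7, -1.2]
grip_width: 0.0855
```

```bash
cat >> h.py <<'E'
def st():
    o=bot.get_obs(); M=R.from_quat(o['tool_rot']).as_matrix()
    print('t',round(o['clock'],2),'p',o['eef_pos'].round(4),'j',o['joint_pos'].round(2),'w',round(o['grip_width'],4),'F',o['ft_force'].round(1),'T',o['ft_torque'].round(2)); print('Mx',M[:,0].round(3),'Mz',M[:,2].round(4)); return o,M
E
python3 - <<'E'
from h import *
o,M=st()
print(M.T@(np.array([.612,-.2005,.22])-o['eef_pos']))
E
```

```text
t 0.82 p [ 0.4319 -0.3081  0.2256] j [-0.62  0.3   0.09  1.36 -0.    1.26] w 0.0855 F [ 0.5 -1.7 -1.2] T [-0.04 -0.03  0.03]
Mx [ 0.952 -0.306 -0.001] Mz [-6.e-04  2.e-04 -1.e+00]
[ 0.13859811 -0.15753984  0.00551747]
```

Request:
jog_arm --jaw '[0,0,0,0,0,0,0,0]' --linear '[[0.025,-0.029,0],[0.05,-0.058,0],[0.075,-0.087,0],[0.1,-0.115,0],[0.12,-0.138,0],[0.139,-0.16,0],[0.139,-0.16,0],[0.139,-0.16,0]]' --delta_rot '[[0,0,0],[0,0,0],[0,0,0],[0,0,0],[0,0,0],[0,0,0],[0,0,0],[0,0,0]]'

```text
clock: 1.48
eef_pos: [0.6133, -0.1994, 0.2242]
tool_rot: [0.988, -0.156, -0.001, -0.0]
ft_force: [-0.1, 0.2, 1.3]
grip_width: 0.0855
```

```bash
python3 - <<'E'
from h import *
from scipy.optimize import least_squares
o,M=st()
cap('wrist','wrist1')
z=load('wrist1');P=cloud(z)
m=(P[...,2]>0.138)&(P[...,2]<0.16)&(np.hypot(P[...,0]-.612,P[...,1]+.2)<0.04)
q=P[m];print(len(q),q.mean(0),np.median(q[:,2]),(q.min(0)+q.max(0))/2)
m=(P[...,2]>0.08)&(P[...,2]<0.132)&(np.hypot(P[...,0]-.612,P[...,1]+.2)<0.026)
s=P[m]
f=least_squares(lambda p:np.hypot(s[:,0]-p[0],s[:,1]-p[1])-.017,[.612,-.2],loss='soft_l1',f_scale=.001);print(f.x,len(s))
E
```

```text
t 1.48 p [ 0.6133 -0.1994  0.2242] j [-0.31  0.54  0.45  1.48 -0.    1.57] w 0.0855 F [-0.1  0.2  1.3] T [-0.04 -0.03 -0.01]
Mx [ 0.951 -0.309 -0.002] Mz [-2.2e-03  4.0e-04 -1.0e+00]
1759 [ 0.61290365 -0.19911269  0.14802946] 0.14821163140797763 [ 0.61250669 -0.20042585  0.14552423]
[ 0.61227945 -0.20085111] 486
```

View pics/wrist1.png

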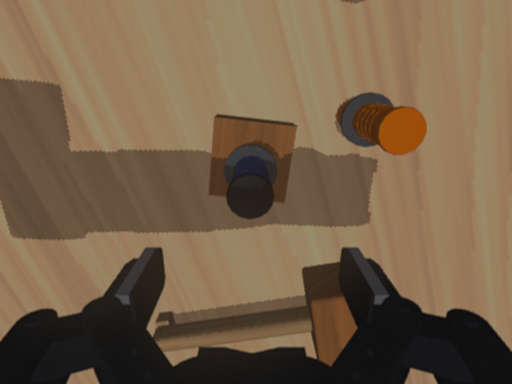

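The wrist picture shows the gun's cap at (250,197) between the jaws' columns and the orange gun clear at (400,130). The axis fit agrees with the target to about 1 mm, so I'm descending.

Request:
jog_arm --jaw '[0,0,0,0,0,0,0,0]' --linear '[[0,0.001,0.02],[0,0.001,0.045],[0,0.001,0.07],[0,0.001,0.092],[0,0.001,0.11],[0,0.001,0.122],[0,0.001,0.127],[0,0.001,0.127]]' --delta_rot '[[0,0,0],[0,0,0],[0,0,0],[0,0,0],[0,0,0],[0,0,0],[0,0,0],[0,0,0]]'

```text
clock: 2.2
eef_pos: [0.6103, -0.2025, 0.0976]
tool_rot: [0.987, -0.158, -0.002, -0.0]
ft_force: [0.6, 0.2, -0.8]
grip_width: 0.0857
```

```bash
python3 - <<'E'
from h import *
o,M=st()
cap('wrist','wrist2')
E
```

```text
t 2.2 p [ 0.6103 -0.2025  0.0976] j [-0.32  0.6   0.21  1.19 -0.    1.57] w 0.0857 F [ 0.6  0.2 -0.8] T [-0.03  0.02  0.01]
Mx [ 0.95  -0.313 -0.003] Mz [-3.2e-03  8.0e-04 -1.0e+00]
```

View pics/wrist2.png

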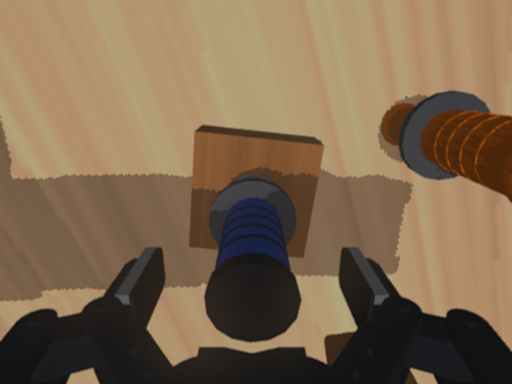

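The wrist picture shows the handle between the pads with the cap at (252,295). I'm making a 2 mm centring correction, then closing.

Request:
jog_arm --jaw '[0,0,0.7,1,1,1,1,1]' --linear '[[0.001,-0.002,0],[0.001,-0.002,0],[0.001,-0.002,0],[0.001,-0.002,0],[0.001,-0.002,0],[0.001,-0.002,0],[0.001,-0.002,0],[0.001,-0.002,0]]' --delta_rot '[[0,0,0],[0,0,0],[0,0,0],[0,0,0],[0,0,0],[0,0,0],[0,0,0],[0,0,0]]'

```text
clock: 2.92
eef_pos: [0.6141, -0.2002, 0.0994]
tool_rot: [0.988, -0.158, 0.0, 0.0]
ft_force: [-0.9, 0.2, 3.1]
grip_width: 0.0346
```

```bash
python3 - <<'E'
from h import *
o,M=st()
cap('wrist','wrist3')
E
```

```text
t 2.92 p [ 0.6141 -0.2002  0.0994] j [-0.32  0.6   0.22  1.19  0.    1.57] w 0.0346 F [-0.9  0.2  3.1] T [0.03 0.17 0.  ]
Mx [ 0.95  -0.311  0.001] Mz [ 7.e-04 -2.e-04 -1.e+00]
```

View pics/wrist3.png

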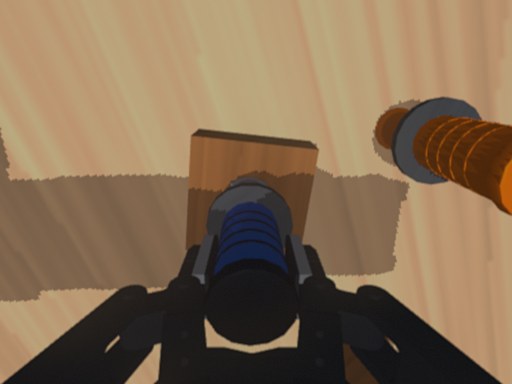

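The jaws hold the handle at 34.6 mm with the gun upright. Lifting.

Request:
jog_arm --jaw '[1,1,1,1,1,1,1,1]' --linear '[[0,0,-0.008],[0,0,-0.022],[0,0,-0.04],[0,0,-0.062],[0,0,-0.086],[0,0,-0.11],[0,0,-0.135],[0,0,-0.16]]' --delta_rot '[[0,0,0],[0,0,0],[0,0,0],[0,0,0],[0,0,0],[0,0,0],[0,0,0],[0,0,0]]'

```text
clock: 3.63
eef_pos: [0.6131, -0.1999, 0.2588]
tool_rot: [0.988, -0.158, -0.001, -0.0]
ft_force: [0.7, -0.3, -4.1]
grip_width: 0.035
```

```bash
python3 - <<'E'
from h import *
o,M=st()
cap('wrist','wrist4')
a=np.radians(28); th=np.radians(-24.55)
n=np.r_[-np.sin(a)*np.cos(th),-np.sin(a)*np.sin(th),np.cos(a)]
tip=np.array([.567,.1985,.128])
print('n',n)
for dd in (0.082+.06,):
    tgt=tip+n*dd; print('tgt',tgt)
    # orientation: rotate vertical-down tool minimally; tool x azimuth phi
    for phi in (-18.2,0,20):
        zt=-n; x=np.array([np.cos(np.radians(phi)),np.sin(np.radians(phi)),0]); x-=zt*(x@zt); x/=np.linalg.norm(x)
        G=np.stack([x,np.cross(zt,x),zt],1)
        print(phi,'lin',(M.T@(tgt-o['eef_pos'])).round(4),'rot',np.degrees(R.from_matrix(M.T@G).as_rotvec()).round(2))
E
```

```text
t 3.63 p [ 0.6131 -0.1999  0.2588] j [-0.32  0.54  0.54  1.57  0.    1.57] w 0.035 F [ 0.7 -0.3 -4.1] T [-0.04 -0.05 -0.04]
Mx [ 0.95  -0.311 -0.003] Mz [-2.8e-03  9.0e-04 -1.0e+00]
n [-0.42703088  0.19505941  0.88294759]
tgt [0.50636161 0.22619844 0.25337856]
-18.2 lin [-0.2341 -0.3717  0.0061] rot [-3.32 27.97 -0.75]
0 lin [-0.2341 -0.3717  0.0061] rot [ -8.21  27.11 -20.51]
20 lin [-0.2341 -0.3717  0.0061] rot [-13.17  25.6  -40.83]
```

View pics/wrist4.png

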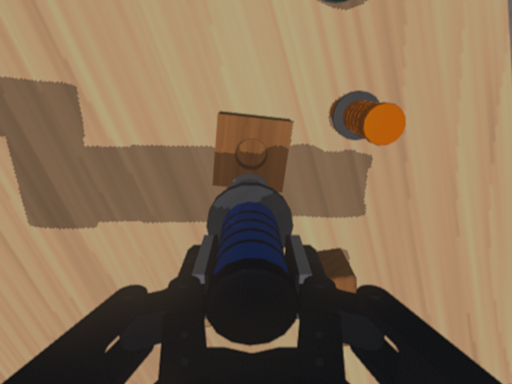

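The gun is out of the stand: the empty hole is at (251,153) and the coupler hangs below the jaws. I'm carrying it towards the bearing and tilting as it goes.

Request:
jog_arm --jaw '[1,1,1,1,1,1,1,1]' --linear '[[-0.01,-0.015,0],[-0.026,-0.041,0],[-0.046,-0.073,0],[-0.066,-0.105,0],[-0.086,-0.137,0],[-0.106,-0.169,0],[-0.126,-0.2,0],[-0.146,-0.232,0]]' --delta_rot '[[-1.0,3.4,-2.6],[-2.0,6.8,-5.1],[-3.1,10.2,-7.7],[-4.1,13.6,-10.2],[-5.1,17.0,-12.8],[-6.2,20.4,-15.4],[-7.2,23.8,-17.9],[-8.2,27.1,-20.5]]'

```text
clock: 4.35
eef_pos: [0.545, 0.067, 0.2571]
tool_rot: [0.97, 0.025, 0.219, 0.107]
ft_force: [-0.1, 0.0, -3.9]
grip_width: 0.0349
```

```bash
cat >> h.py <<'E'
a=np.radians(28); th=np.radians(-24.55)
n=np.r_[-np.sin(a)*np.cos(th),-np.sin(a)*np.sin(th),np.cos(a)]
def go(tgt,o,M,phi=0,n=n):
    zt=-n; x=np.array([np.cos(np.radians(phi)),np.sin(np.radians(phi)),0]); x-=zt*(x@zt); x/=np.linalg.norm(x)
    G=np.stack([x,np.cross(zt,x),zt],1)
    print('lin',(M.T@(tgt-o['eef_pos'])).round(4),'rot',np.degrees(R.from_matrix(M.T@G).as_rotvec()).round(2))
E
python3 - <<'E'
from h import *
o,M=st()
go(np.array([.567,.1985,.128])+n*.152,o,M)
E
```

```text
t 4.35 p [0.545  0.067  0.2571] j [ 0.3   0.04 -0.27  0.89 -0.32  1.76] w 0.0349 F [-0.1  0.  -3.9] T [0.4  0.76 0.04]
Mx [0.903 0.095 0.419] Mz [ 0.4296 -0.1958 -0.8815]
lin [-0.0213 -0.1563 -0.0544] rot [ 0.06 -0.16  0.11]
```

Request:
jog_arm --jaw '[1,1,1,1,1,1,1,1]' --linear '[[-0.003,-0.022,-0.012],[-0.007,-0.05,-0.026],[-0.011,-0.08,-0.038],[-0.015,-0.11,-0.046],[-0.018,-0.135,-0.051],[-0.021,-0.156,-0.054],[-0.021,-0.156,-0.054],[-0.021,-0.156,-0.054]]' --delta_rot '[[0,0,0],[0,0,0],[0,0,0],[0,0,0],[0,0,0],[0,0,0],[0,0,0],[0,0,0]]'

```text
clock: 5.02
eef_pos: [0.5039, 0.2274, 0.2616]
tool_rot: [0.97, 0.025, 0.217, 0.107]
ft_force: [0.4, -0.0, -5.1]
grip_width: 0.0348
```

```bash
python3 - <<'E'
from h import *
o,M=st()
for k in('wrist','top','scene'): cap(k,k+'5')
go(np.array([.567,.1985,.128])+n*.152,o,M)
for k,(a,b,c_,d) in dict(top=(170,270,130,260),scene=(130,215,250,370)).items():
    z=load(k+'5'); cv2.imwrite(f'pics/{k}5c.png',cv2.resize(z['im'][a:b,c_:d],None,fx=5,fy=5,interpolation=cv2.INTER_CUBIC)[:,:,::-1])
E
```

```text
t 5.02 p [0.5039 0.2274 0.2616] j [ 0.66  0.14 -0.13  1.06 -0.43  2.12] w 0.0348 F [ 0.4 -0.  -5.1] T [ 0.36  0.84 -0.02]
Mx [0.904 0.096 0.416] Mz [ 0.4265 -0.1964 -0.8829]
lin [-0.0013 -0.0006 -0.0015] rot [0.07 0.03 0.22]
```

View pics/wrist5.png

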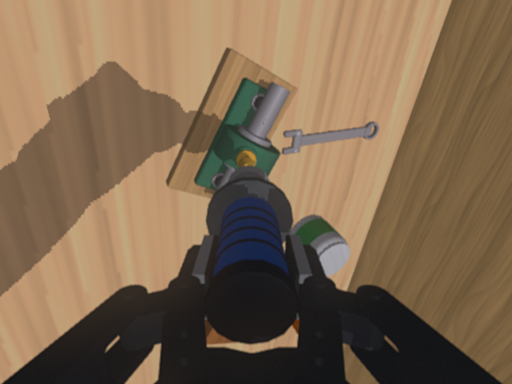

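View pics/top5c.png

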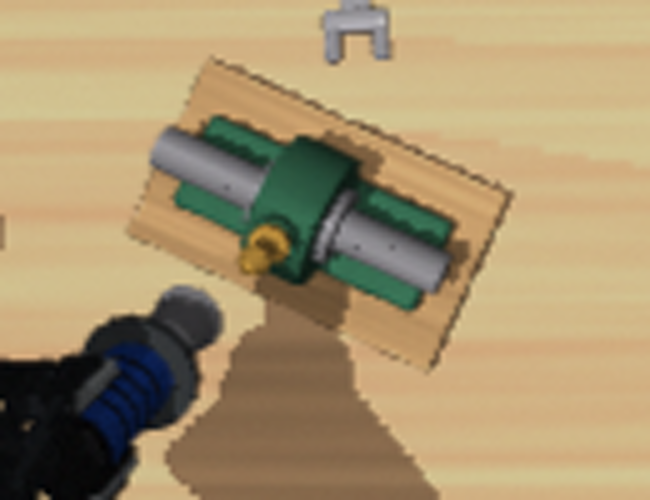

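View pics/scene5c.png

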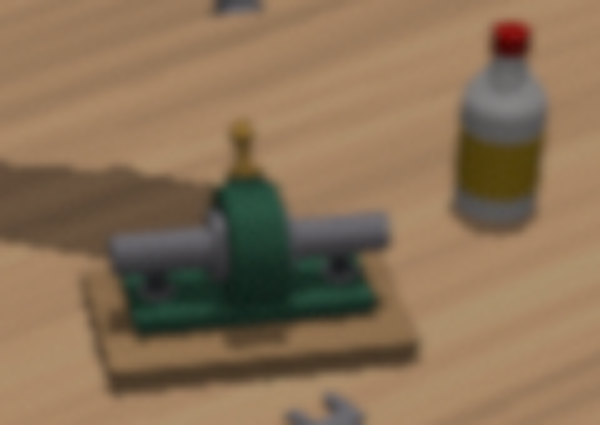

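The wrist picture shows the brass nipple at (246,159) just ahead of the coupler at (248,180). In the top crop the nipple tip is at (252,268) and the coupler at (190,315). Next I'll fit both axes in the same camera.

```bash
cat >> h.py <<'E'
from scipy.optimize import least_squares
def basis(n):
    e1=np.cross([0,1,0],n); e1/=np.linalg.norm(e1); return e1,np.cross(n,e1)
def nip(z,tip0=np.array([.567,.1985,.128]),n=n):
    P=cloud(z); hsv=cv2.cvtColor(z['im'],cv2.COLOR_RGB2HSV)
    g=(hsv[...,0]>14)&(hsv[...,0]<30)&(hsv[...,1]>110)&(P[...,2]>0.101)&(P[...,2]<.135)&(np.hypot(P[...,0]-.575,P[...,1]-.195)<0.035)&(z['d']>0)
    q=P[g]; e1,e2=basis(n)
    prof=lambda s: np.interp(s,[-.001,0,.009,.012,.0275,.028,.034],[.004,.004,.0085,.005,.005,.011,.011])
    def res(p):
        w=q-(tip0+p[0]*e1+p[1]*e2+p[2]*n); s=-(w@n); d=np.linalg.norm(w+np.outer(s,n),axis=1); return d-prof(s)
    f=least_squares(res,[0,0,0],loss='soft_l1',f_scale=.001)
    t=tip0+f.x[0]*e1+f.x[1]*e2+f.x[2]*n
    return t,len(q),np.sqrt(np.mean(np.minimum(abs(f.fun),.01)**2))
def gun(z,o,M,L=.082):
    # fit axis of handle cylinder: lateral offset at tcp (2), slope (2)
    P=cloud(z).reshape(-1,3); ok=(z['d'].ravel()>0)
    hsv=cv2.cvtColor(z['im'],cv2.COLOR_RGB2HSV).reshape(-1,3).astype(int)
    w=(P-o['eef_pos'])@M; r=np.hypot(w[:,0],w[:,1])
    blue=(hsv[:,0]>105)&(hsv[:,0]<130)&(hsv[:,1]>130)
    h=ok&blue&(r<.03)&(w[:,2]>-.05)&(w[:,2]<.03)
    c=ok&(r<.03)&(w[:,2]>.054)&(w[:,2]<.079)&(hsv[:,1]<90)
    A=w[h];C=w[c]
    def res(p):
        f=lambda Q,rad: np.hypot(Q[:,0]-p[0]-p[2]*Q[:,2],Q[:,1]-p[1]-p[3]*Q[:,2])-rad
        return np.r_[f(A,.017),f(C,.014)]
    f=least_squares(res,[0,0,0,0],loss='soft_l1',f_scale=.001)
    return f.x,len(A),len(C),np.sqrt(np.mean(np.minimum(abs(f.fun),.01)**2))
E
python3 - <<'E'
from h import *
o,M=st()
for k in('top0','top5','scene0','scene5','wrist5'):
    print(k,nip(load(k)))
for k in('top5','scene5','wrist5'):
    try: print(k,gun(load(k),o,M))
    except Exception as e: print(k,e)
E
```

```text
t 5.17 p [0.5049 0.2256 0.263 ] j [ 0.66  0.13 -0.13  1.06 -0.43  2.12] w 0.0347 F [-0.4 -0.  -3.8] T [0.31 0.81 0.06]
Mx [0.904 0.092 0.418] Mz [ 0.4278 -0.197  -0.8821]
top0 (array([0.56472632, 0.19906274, 0.125235  ]), 69, np.float64(0.0023317059334125923))
top5 (array([0.56345223, 0.19953294, 0.12578107]), 64, np.float64(0.002396719868348988))
scene0 (array([0.56281028, 0.20013987, 0.12609549]), 50, np.float64(0.0028078060148353746))
scene5 (array([0.56442219, 0.19978215, 0.12734452]), 47, np.float64(0.0021872322314633805))
wrist5 (array([0.56367397, 0.20191912, 0.12599982]), 200, np.float64(0.0018469336035042742))
top5 (array([-0.00209466, -0.00199361, -0.02505917, -0.05915284]), 236, 72, np.float64(0.0011117399629862728))
scene5 (array([-0.00144263, -0.00265883, -0.02201547, -0.05030341]), 164, 77, np.float64(0.0026532824080426334))
wrist5 (array([-0.00170377, -0.00281423, -0.02102997, -0.05512114]), 2198, 138, np.float64(0.00039393265193282895))
```

```bash
python3 - <<'E'
from h import *
o=bot.get_obs(); M=R.from_quat(o['tool_rot']).as_matrix()
print('w5',gun(load('wrist5'),o,M))
from scipy.spatial.transform import Rotation as R
o4=dict(eef_pos=np.array([.6131,-.1999,.2588])); q=np.array([.988,-.158,-.001,0]);
x=np.array([.95,-.311,-.003]);zt=np.array([-.0028,.0009,-1]);zt/=np.linalg.norm(zt);x-=zt*(x@zt);x/=np.linalg.norm(x);M4=np.stack([x,np.cross(zt,x),zt],1)
print('w4',gun(load('wrist4'),o4,M4))
o4=dict(eef_pos=np.array([.6141,-.2002,.0994]));x=np.array([.95,-.311,.001]);zt=np.array([.0007,-.0002,-1]);x-=zt*(x@zt);x/=np.linalg.norm(x);M4=np.stack([x,np.cross(zt,x),zt],1)
print('w3',gun(load('wrist3'),o4,M4))
# yaw of bearing via both tops
for k in('top0','top5','scene0','scene5','wrist5'):
    z=load(k);P=cloud(z)
    m=(abs(P[...,2]-.018)<.004)&(np.hypot(P[...,0]-.593,P[...,1]-.186)<.115)&(z['d']>0)
    pts=P[m][:,:2].astype(np.float32); print(k,cv2.minAreaRect(pts))
    # shaft direction: top of shaft points
    m=(P[...,2]>.055)&(P[...,2]<.08)&(np.hypot(P[...,0]-.593,P[...,1]-.186)<.1)&(z['d']>0)
    hsv=cv2.cvtColor(z['im'],cv2.COLOR_RGB2HSV); m&=hsv[...,1]<70
    p=P[m][:,:2]; 
    if len(p)>10:
        v=cv2.fitLine(p.astype(np.float32),cv2.DIST_HUBER,0,.01,.01).ravel(); print('  shaft az',np.degrees(np.arctan2(v[1],v[0])),len(p))
E
```

```text
w5 (array([-0.00170377, -0.00281423, -0.02102997, -0.05512114]), 2198, 138, np.float64(0.00039393265193282895))
w4 (array([ 0.00016911,  0.00130373, -0.01733603, -0.00121664]), 2069, 58, np.float64(0.00034221750882690527))
w3 (array([ 2.12382160e-05,  1.31039847e-03, -1.94864964e-02,  7.57981482e-04]), 2434, 67, np.float64(0.0004112362096682689))
top0 ((0.593204915523529, 0.18588507175445557), (0.18964561820030212, 0.10954109579324722), 65.35015106201172)
  shaft az 65.55074 454
top5 ((0.5932333469390869, 0.18630602955818176), (0.19007521867752075, 0.1098044216632843), 65.64118194580078)
  shaft az 65.57009 452
scene0 ((0.5964217185974121, 0.18529026210308075), (0.19027060270309448, 0.11128876358270645), 65.06144714355469)
  shaft az 65.04604 338
scene5 ((0.5985933542251587, 0.18444347381591797), (0.1899254471063614, 0.11312124133110046), 64.82583618164062)
  shaft az 65.12172 341
wrist5 ((0.5941364765167236, 0.1870175302028656), (0.1895601451396942, 0.11100287735462189), 65.48406982421875)
  shaft az 60.24385 1695
```

```bash
cat >> h.py <<'E'
def gunw(z,p0,d,coup=True):
    "axis in world near line p0 (TCP, 82mm above mouth) with direction d (to mouth); returns point at p0 level, dir"
    d=d/np.linalg.norm(d); e1,e2=basis(d); M=np.stack([e1,e2,d],1)
    x,a,c,r=gun(z,dict(eef_pos=p0),M)
    p=p0+M@np.r_[x[:2],0]; v=M@np.r_[x[2:],1]; v/=np.linalg.norm(v); return p,v,a,c,r
E
python3 - <<'E'
from h import *
for k in('top0','scene0','wrist1','wrist2','wrist3'):
    p,v,a,c,r=gunw(load(k),np.array([.612,-.2005,.097]),np.array([0,0,-1.])); print(k,p.round(4),v.round(4),a,c,round(r,4))
p,v,a,c,r=gunw(load('wrist4'),np.array([.6131,-.1999,.2588]),np.array([0,0,-1.])); print('wrist4',p.round(4),v.round(4),a,c,round(r,4))
o=bot.get_obs()
for k in('top5','scene5','wrist5'):
    p,v,a,c,r=gunw(load(k),np.array([.5045,.2265,.2623]),-n); print(k,p.round(4),v.round(4),a,c,round(r,4), 'ang to -n',np.degrees(np.arccos(-v@n)).round(2), 'mouth',(p+.082*v).round(4))
E
```

```text
top0 [ 0.6124 -0.2009  0.097 ] [ 0.0307  0.018  -0.9994] 52 2 0.0013
scene0 [ 0.6106 -0.2003  0.097 ] [-0.0131 -0.0033 -0.9999] 215 49 0.0021
wrist1 [ 0.612  -0.2005  0.097 ] [ 0.  0. -1.] 0 0 nan
wrist2 [ 0.6122 -0.2009  0.097 ] [ 7.e-04  2.e-03 -1.e+00] 2097 96 0.0003
wrist3 [ 0.6137 -0.2014  0.097 ] [-0.0168  0.0074 -0.9998] 2434 126 0.0004
wrist4 [ 0.6129 -0.2012  0.2588] [-0.0189  0.0074 -0.9998] 2069 58 0.0003
top5 [0.5031 0.2274 0.2614] [ 0.4044 -0.1416 -0.9036] 236 73 0.0011 ang to -n 3.53 mouth [0.5362 0.2157 0.1873]
scene5 [0.5037 0.228  0.2616] [ 0.407  -0.1507 -0.9009] 164 77 0.0026 ang to -n 2.97 mouth [0.537  0.2157 0.1877]
wrist5 [0.5034 0.2282 0.2614] [ 0.4081 -0.1448 -0.9014] 2198 143 0.0004 ang to -n 3.25 mouth [0.5369 0.2163 0.1875]
  return _methods._mean(a, axis=axis, dtype=dtype,
  ret = ret.dtype.type(ret / rcount)
```

All three cameras agree that the gun pivoted about 3° in the jaws while tilting (in the stand it read vertical to 0.1°). I'll re-aim the gun itself at the nipple axis and close to a 22 mm standoff.

```bash
cat >> h.py <<'E'
TIP=np.array([.563,.2003,.128])
def aim(p,v,s,o,M,tip=TIP,L=.082):
    m=p+L*v; ax=np.cross(v,-n); sn=np.linalg.norm(ax); ang=np.arctan2(sn,-v@n); rv=ax/sn*ang if sn>1e-9 else ax*0
    Rw=R.from_rotvec(rv).as_matrix(); d=(tip+n*s-m)-(Rw-np.eye(3))@(m-o['eef_pos'])
    w=m-tip; al=w@n
    print('standoff',al.round(4),'lateral',(w-al*n).round(4),'ang',np.degrees(ang).round(2))
    print('lin',(M.T@d).round(4),'rot',np.degrees(M.T@rv).round(2))
E
python3 - <<'E'
from h import *
o,M=st()
p,v,*_=gunw(load('wrist5'),np.array([.5045,.2265,.2623]),-n)
aim(p,v,.022,o,M)
E
```

```text
t 5.17 p [0.5049 0.2256 0.263 ] j [ 0.66  0.13 -0.13  1.06 -0.43  2.12] w 0.0347 F [-0.4 -0.  -3.8] T [0.31 0.81 0.06]
Mx [0.904 0.092 0.418] Mz [ 0.4278 -0.197  -0.8821]
standoff 0.0668 lateral [0.0024 0.003  0.0005] ang 3.25
lin [-0.0044 -0.0017  0.0445] rot [-3.04  1.16 -0.  ]
```

Request:
jog_arm --jaw '[1,1,1,1,1,1,1,1]' --linear '[[-0.001,0,0.003],[-0.002,-0.001,0.01],[-0.003,-0.001,0.02],[-0.004,-0.0015,0.03],[-0.0045,-0.0015,0.04],[-0.0045,-0.0015,0.0445],[-0.0045,-0.0015,0.0445],[-0.0045,-0.0015,0.0445]]' --delta_rot '[[-0.8,0.3,0],[-1.6,0.6,0],[-2.4,0.9,0],[-3.0,1.2,0],[-3.0,1.2,0],[-3.0,1.2,0],[-3.0,1.2,0],[-3.0,1.2,0]]'

```text
clock: 5.83
eef_pos: [0.5203, 0.2186, 0.2218]
tool_rot: [0.964, 0.019, 0.229, 0.132]
ft_force: [-0.1, -0.9, -3.0]
grip_width: 0.0349
```

```bash
python3 - <<'E'
from h import *
o,M=st()
for k in('wrist','top','scene'): cap(k,k+'6')
o2,M2=st()
for k in('top6','scene6','wrist6'):
    p,v,a,c,r=gunw(load(k),(o['eef_pos']+o2['eef_pos'])/2,-n); print(k,p.round(4),v.round(4),a,c,round(r,4), 'mouth',(p+.082*v).round(4))
    aim(p,v,.0,o2,M2)
    print(nip(load(k)))
for k,(a,b,c_,d) in dict(top=(170,270,130,260),scene=(110,215,240,370),wrist=(60,260,150,350)).items():
    z=load(k+'6'); cv2.imwrite(f'pics/{k}6c.png',cv2.resize(z['im'][a:b,c_:d],None,fx=3 if k=='wrist' else 5,fy=3 if k=='wrist' else 5,interpolation=cv2.INTER_CUBIC)[:,:,::-1])
E
```

```text
t 5.83 p [0.5203 0.2186 0.2218] j [ 0.66  0.19 -0.19  0.96 -0.49  2.13] w 0.0349 F [-0.1 -0.9 -3. ] T [ 0.49  0.91 -0.02]
Mx [0.894 0.097 0.437] Mz [ 0.4467 -0.2457 -0.8603]
t 5.98 p [0.5207 0.2193 0.2231] j [ 0.66  0.19 -0.19  0.96 -0.49  2.13] w 0.0347 F [-0.2  0.4 -3.1] T [ 0.51  0.82 -0.03]
Mx [0.893 0.097 0.439] Mz [ 0.4485 -0.244  -0.8598]
top6 [0.5191 0.2199 0.2216] [ 0.4273 -0.1932 -0.8833] 217 74 0.001 mouth [0.5541 0.204  0.1491]
standoff 0.0232 lateral [ 0.001  -0.0008  0.0007] ang 0.11
lin [-0.0017 -0.0023  0.023 ] rot [-0.11 -0.01 -0.  ]
(array([0.56269007, 0.1993043 , 0.12593458]), 50, np.float64(0.0028734809324364747))
scene6 [0.5187 0.2203 0.2213] [ 0.4363 -0.1915 -0.8792] 167 77 0.0028 mouth [0.5545 0.2046 0.1492]
standoff 0.0232 lateral [ 0.0014 -0.0002  0.0007] ang 0.61
lin [-0.0012 -0.0018  0.0231] rot [-0.16 -0.59 -0.04]
(array([0.56383531, 0.20007277, 0.12618376]), 49, np.float64(0.00252672704999924))
wrist6 [0.5197 0.2194 0.2219] [ 0.4296 -0.1962 -0.8814] 2333 117 0.0004 mouth [0.5549 0.2033 0.1497]
standoff 0.0232 lateral [ 0.0018 -0.0015  0.0012] ang 0.18
lin [-0.0023 -0.0028  0.023 ] rot [ 0.08 -0.16 -0.01]
(array([0.56271804, 0.20164241, 0.12715892]), 166, np.float64(0.0021814061000374535))
```

View pics/top6c.png

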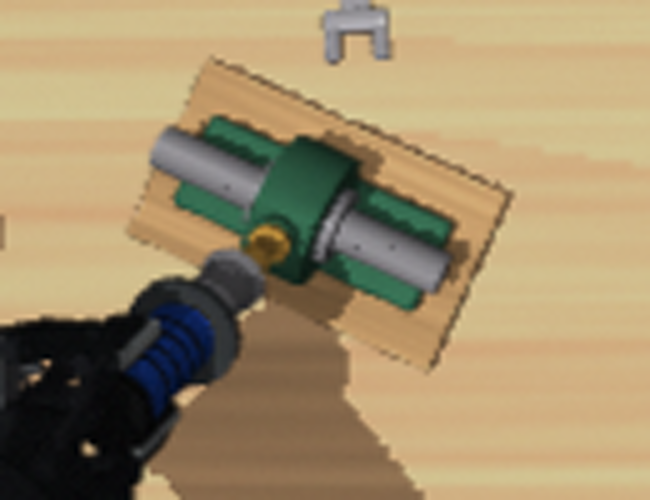

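View pics/scene6c.png

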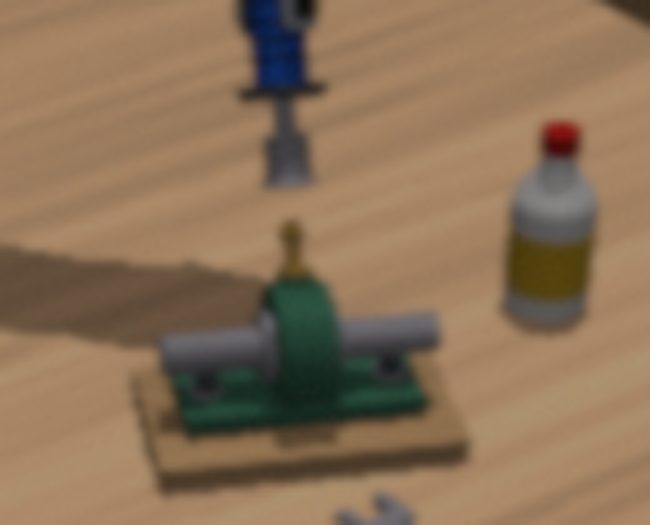

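View pics/wrist6c.png

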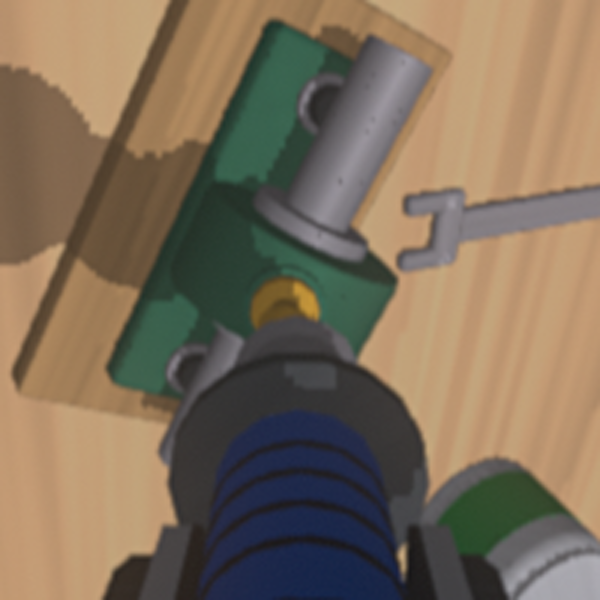

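The gun is now within 0.2° of the nipple axis and about 2 mm off laterally. The scene crop shows the coupler mouth at (289,185) straight above the nipple tip at (291,225). I'm moving down the axis with that correction, until the tip is 7 mm inside the mouth.

Request:
jog_arm --jaw '[1,1,1,1,1,1,1,1]' --linear '[[-0.0015,-0.0012,0.002],[-0.0017,-0.0015,0.008],[-0.0019,-0.002,0.014],[-0.0021,-0.0023,0.02],[-0.0023,-0.0026,0.026],[-0.0023,-0.0028,0.03],[-0.0023,-0.0028,0.03],[-0.0023,-0.0028,0.03]]' --delta_rot '[[0,0,0],[0,0,0],[0,0,0],[0,0,0],[0,0,0],[0,0,0],[0,0,0],[0,0,0]]'

```text
clock: 6.65
eef_pos: [0.5317, 0.2138, 0.1943]
tool_rot: [0.964, 0.019, 0.229, 0.132]
ft_force: [0.1, -0.5, -4.2]
grip_width: 0.0347
```

```bash
cat > look.py <<'E'
import sys
from h import *
t=sys.argv[1]
o,M=st()
for k in('wrist','top','scene'): cap(k,k+t)
o2,M2=st()
for k in('top','scene','wrist'):
    p,v,a,c,r=gunw(load(k+t),(o['eef_pos']+o2['eef_pos'])/2,-n); print(k,p.round(4),v.round(4),a,c,round(r,4), 'mouth',(p+.082*v).round(4))
    aim(p,v,-.026,o2,M2)
    z=load(k+t); w=(cloud(z)-TIP)
    al=w@n; la=np.linalg.norm(w-al[...,None]*n,axis=-1)
    g=(la<.035)&(z['d']>0)
    hs=cv2.cvtColor(z['im'],cv2.COLOR_RGB2HSV)
    fl=g&(la>.020)&(la<.026)&(al>.0)&(al<.06); 
    print('   flange axial pct',np.percentile(al[fl],[5,50,95]).round(4) if fl.sum()>5 else None, fl.sum())
print('axis in tool',(M2.T@-n).round(4))
ims=[]
for k,(a,b,c_,d) in dict(top=(170,270,130,230),scene=(110,210,250,350),wrist=(80,280,150,350)).items():
    z=load(k+t); ims.append(cv2.resize(z['im'][a:b,c_:d],(260,260),interpolation=cv2.INTER_CUBIC)[:,:,::-1])
cv2.imwrite(f'pics/all{t}.png',np.hstack(ims))
E
python3 look.py 7
```

```text
t 6.65 p [0.5317 0.2138 0.1943] j [ 0.63  0.22 -0.23  0.88 -0.48  2.11] w 0.0347 F [ 0.1 -0.5 -4.2] T [ 0.5   0.88 -0.02]
Mx [0.894 0.097 0.437] Mz [ 0.4468 -0.2453 -0.8603]
t 6.8 p [0.5319 0.2143 0.1952] j [ 0.63  0.22 -0.23  0.88 -0.48  2.11] w 0.0345 F [-0.1  0.3 -3.7] T [0.46 0.89 0.01]
Mx [0.894 0.097 0.438] Mz [ 0.4479 -0.2444 -0.86  ]
top [0.5306 0.215  0.1939] [ 0.429  -0.1908 -0.8829] 192 66 0.0009 mouth [0.5657 0.1993 0.1215]
standoff -0.0071 lateral [-0.0003  0.0004 -0.0002] ang 0.27
lin [ 0.     -0.0009  0.0189] rot [-0.24 -0.13 -0.01]
   flange axial pct [0.0448 0.0495 0.0513] 96
scene [0.5306 0.2156 0.1938] [ 0.4414 -0.1921 -0.8765] 162 74 0.0031 mouth [0.5668 0.1999 0.1219]
standoff -0.0071 lateral [0.0007 0.0009 0.0002] ang 0.92
lin [ 0.     -0.0003  0.019 ] rot [-0.09 -0.91 -0.05]
   flange axial pct [0.0429 0.0462 0.0592] 24
wrist [0.5312 0.2146 0.1943] [ 0.4305 -0.1955 -0.8812] 2463 119 0.0004 mouth [0.5665 0.1986 0.1221]
standoff -0.0071 lateral [ 0.0005 -0.0003  0.0003] ang 0.23
lin [-0.0007 -0.0013  0.0189] rot [ 0.04 -0.22 -0.01]
   flange axial pct [0.0483 0.0493 0.0503] 1391
axis in tool [-0.024  -0.0531  0.9983]
```

View pics/all7.png

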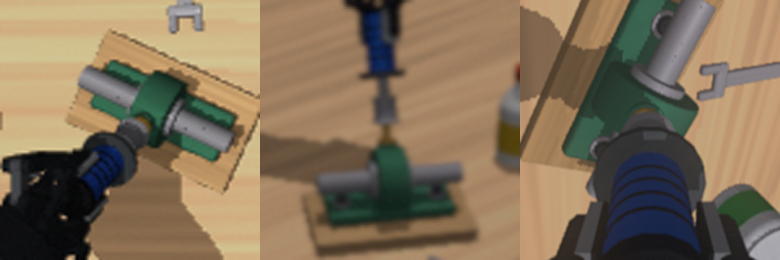

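The cameras put the mouth about 7–10 mm past the tip, lateral offset under 1 mm and angle about 0.25°. There is no contact force beyond the gun's weight. I'm pushing on to seat it.

Request:
jog_arm --jaw '[1,1,1,1,1,1,1,1]' --linear '[[-0.0001,-0.0001,0.002],[-0.0001,-0.0003,0.005],[-0.0002,-0.0004,0.008],[-0.0003,-0.0006,0.011],[-0.0003,-0.0007,0.014],[-0.0004,-0.0009,0.016],[-0.0004,-0.001,0.018],[-0.0004,-0.001,0.018]]' --delta_rot '[[0,0,0],[0,0,0],[0,0,0],[0,0,0],[0,0,0],[0,0,0],[0,0,0],[0,0,0]]'

```text
clock: 7.47
eef_pos: [0.5391, 0.2108, 0.1791]
tool_rot: [0.964, 0.019, 0.229, 0.131]
ft_force: [-7.2, 1.5, 3.7]
grip_width: 0.0347
```

```bash
python3 look.py 8
```

```text
t 7.47 p [0.5391 0.2108 0.1791] j [ 0.62  0.24 -0.25  0.83 -0.48  2.09] w 0.0347 F [-7.2  1.5  3.7] T [ 0.45  1.89 -0.34]
Mx [0.894 0.097 0.437] Mz [ 0.4472 -0.2443 -0.8604]
t 7.62 p [0.539  0.2109 0.1794] j [ 0.62  0.24 -0.25  0.83 -0.48  2.09] w 0.0348 F [-8.5  0.7  2.2] T [ 0.43  2.   -0.35]
Mx [0.894 0.098 0.437] Mz [ 0.4473 -0.2441 -0.8605]
top [0.5376 0.2118 0.1783] [ 0.4251 -0.1916 -0.8846] 186 63 0.0009 mouth [0.5725 0.1961 0.1058]
standoff -0.0245 lateral [-0.001   0.0006 -0.0006] ang 0.25
lin [0.0009 0.0003 0.0016] rot [-0.21  0.12  0.  ]
   flange axial pct [0.0258 0.0316 0.0336] 95
scene [0.5381 0.2125 0.1784] [ 0.4177 -0.1982 -0.8867] 160 78 0.0027 mouth [0.5723 0.1962 0.1057]
standoff -0.0245 lateral [-0.0011  0.0007 -0.0007] ang 0.6
lin [0.0003 0.001  0.0016] rot [0.13 0.59 0.03]
   flange axial pct [0.0253 0.03   0.0489] 39
wrist [0.5385 0.2117 0.1788] [ 0.4277 -0.1923 -0.8832] 2556 165 0.0004 mouth [0.5736 0.1959 0.1064]
standoff -0.0245 lateral [0.0002 0.0004 0.    ] ang 0.16
lin [-0.0002  0.      0.0015] rot [-0.16 -0.04 -0.01]
   flange axial pct [0.0311 0.0322 0.0331] 1358
axis in tool [-0.0231 -0.0527  0.9983]
```

View pics/all8.png

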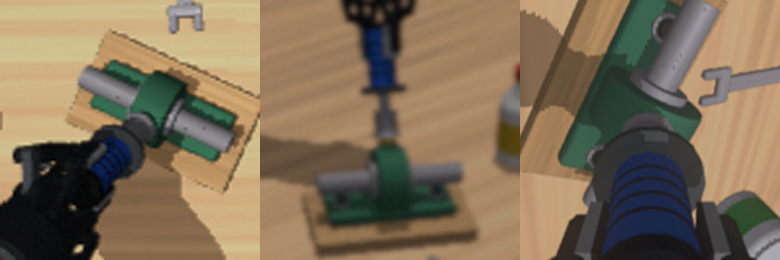

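The axial force is about 9 N, and the flange gauge puts the coupler at its seat with about 2 mm of stroke. There is also about 5 N sideways, mostly towards tool −x. I'm pushing 6 mm further while shifting 1 mm that way to relieve it.

Request:
jog_arm --jaw '[1,1,1,1,1,1,1,1]' --linear '[[-0.0004,0,0],[-0.0008,0,0],[-0.0011,-0.0001,0.001],[-0.0011,-0.0001,0.002],[-0.0011,-0.0002,0.004],[-0.0011,-0.0003,0.006],[-0.0011,-0.0003,0.006],[-0.0011,-0.0003,0.006]]' --delta_rot '[[0,0,0],[0,0,0],[0,0,0],[0,0,0],[0,0,0],[0,0,0],[0,0,0],[0,0,0]]'

```text
clock: 8.28
eef_pos: [0.5412, 0.21, 0.1745]
tool_rot: [0.964, 0.019, 0.23, 0.131]
ft_force: [-8.9, 2.2, 5.8]
grip_width: 0.0347
```

```bash
cat >> look.py <<'E'
F=(o['ft_force']+o2['ft_force'])/2-np.array([0,0,-4.0]); al=F@n; print('axial N',al.round(1),'lateral in tool',(M2.T@(F-al*n)).round(1))
E
python3 look.py 9
```

```text
t 8.28 p [0.5412 0.21   0.1745] j [ 0.62  0.25 -0.25  0.81 -0.48  2.08] w 0.0347 F [-8.9  2.2  5.8] T [ 0.31  1.8  -0.27]
Mx [0.893 0.097 0.439] Mz [ 0.4487 -0.2434 -0.8599]
t 8.43 p [0.5412 0.21   0.1746] j [ 0.62  0.25 -0.25  0.81 -0.48  2.08] w 0.035 F [-9.7  1.6  6.1] T [ 0.28  1.85 -0.31]
Mx [0.893 0.097 0.439] Mz [ 0.4488 -0.2434 -0.8598]
top [0.5397 0.2107 0.1737] [ 0.4311 -0.1943 -0.8811] 179 79 0.0011 mouth [0.575  0.1948 0.1014]
standoff -0.0297 lateral [-0.0006  0.0002 -0.0004] ang 0.26
lin [ 0.0012  0.0005 -0.0036] rot [-0.02 -0.26 -0.01]
   flange axial pct [0.0212 0.0263 0.0307] 100
scene [0.5404 0.2121 0.1737] [ 0.4125 -0.2072 -0.8871] 161 75 0.0035 mouth [0.5742 0.1951 0.101 ]
standoff -0.0297 lateral [-0.0014  0.0006 -0.0008] ang 1.11
lin [ 0.0004  0.0018 -0.0036] rot [0.63 0.92 0.06]
   flange axial pct [0.0207 0.0255 0.0512] 39
wrist [0.5407 0.2109 0.1741] [ 0.4297 -0.1848 -0.8839] 2609 270 0.0006 mouth [0.5759 0.1957 0.1016]
standoff -0.0297 lateral [ 0.0003  0.0012 -0.0001] ang 0.61
lin [ 0.0001  0.0006 -0.0037] rot [-0.59 -0.17 -0.02]
   flange axial pct [0.0262 0.0271 0.0282] 1395
axis in tool [-0.0249 -0.0522  0.9983]
axial N 13.1 lateral in tool [-4.1  0.3 -0.1]
```

Now at about 7 mm of stroke and 13 N axial, with the side load down to 4 N. I'm continuing the push 6.5 mm with another 1.2 mm of relief.

Request:
jog_arm --jaw '[1,1,1,1,1,1,1,1]' --linear '[[-0.0006,0,0],[-0.0012,0,0],[-0.0013,-0.0001,0.0015],[-0.0013,-0.0002,0.003],[-0.0014,-0.0003,0.005],[-0.0014,-0.0003,0.0065],[-0.0014,-0.0003,0.0065],[-0.0014,-0.0003,0.0065]]' --delta_rot '[[0,0,0],[0,0,0],[0,0,0],[0,0,0],[0,0,0],[0,0,0],[0,0,0],[0,0,0]]'

```text
clock: 9.1
eef_pos: [0.5435, 0.2089, 0.1693]
tool_rot: [0.964, 0.019, 0.231, 0.131]
ft_force: [-9.7, 2.2, 7.6]
grip_width: 0.0346
```

```bash
python3 look.py 10
python3 - <<'E'
from h import *
ims=[]
for k,(a,b,c_,d) in dict(scene=(110,210,250,350),wrist=(80,280,150,350)).items():
    z=load(k+'10'); ims.append(cv2.resize(z['im'][a:b,c_:d],(400,400),interpolation=cv2.INTER_CUBIC)[:,:,::-1])
cv2.imwrite('pics/big10.png',np.hstack(ims))
E
```

```text
t 9.1 p [0.5435 0.2089 0.1693] j [ 0.61  0.25 -0.26  0.8  -0.48  2.08] w 0.0346 F [-9.7  2.2  7.6] T [ 0.21  1.65 -0.33]
Mx [0.892 0.097 0.441] Mz [ 0.4506 -0.2428 -0.8591]
t 9.25 p [0.5435 0.2089 0.1694] j [ 0.61  0.25 -0.26  0.8  -0.48  2.08] w 0.0345 F [-9.6  2.4  8.5] T [ 0.22  1.67 -0.3 ]
Mx [0.892 0.097 0.441] Mz [ 0.4506 -0.2428 -0.8591]
top [0.5421 0.2096 0.1685] [ 0.4353 -0.1957 -0.8788] 179 63 0.001 mouth [0.5778 0.1936 0.0964]
standoff -0.0355 lateral [-0.0003  0.0002 -0.0002] ang 0.53
lin [ 0.0014  0.0009 -0.0094] rot [ 0.09 -0.53 -0.02]
   flange axial pct [0.016  0.0211 0.0553] 101
scene [0.5425 0.2103 0.1686] [ 0.43   -0.2034 -0.8796] 161 60 0.0031 mouth [0.5778 0.1936 0.0964]
standoff -0.0355 lateral [-0.0004  0.0002 -0.0002] ang 0.54
lin [ 0.0009  0.0015 -0.0094] rot [ 0.51 -0.19  0.  ]
   flange axial pct [0.0156 0.0207 0.0584] 46
wrist [0.5431 0.2098 0.1689] [ 0.4333 -0.183  -0.8824] 2594 176 0.0005 mouth [0.5786 0.1948 0.0966]
standoff -0.0355 lateral [ 0.0004  0.0014 -0.0001] ang 0.78
lin [ 0.0003  0.0009 -0.0095] rot [-0.67 -0.4  -0.04]
   flange axial pct [0.0203 0.0214 0.057 ] 1513
axis in tool [-0.0269 -0.0518  0.9983]
axial N 15.2 lateral in tool [-3.5  0.3 -0.1]
```

View pics/big10.png

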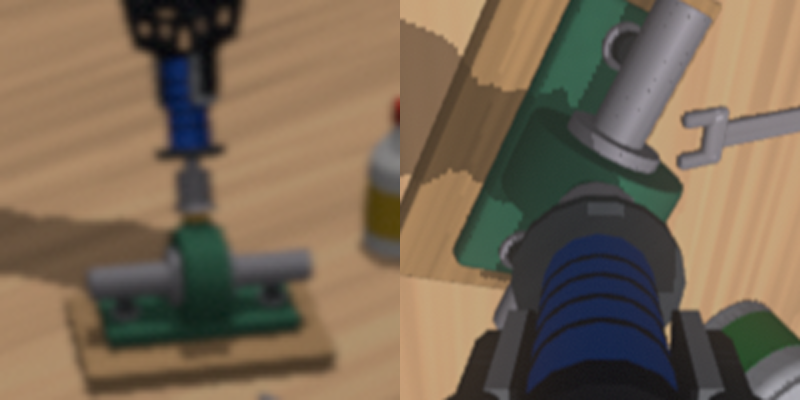

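Flange gauge: stroke about 12.6 mm, axial 15.2 N against 14.3 N expected from the spring, and angle about 0.5°. The scene crop shows the coupler at (194,190) down over the nipple, with only the brass collar visible at (195,218). One last check: the coupler's axial position (was it snapped on?) and steadiness.

```bash
python3 - <<'E'
from h import *
o,M=st()
cap('scene','scene11');cap('wrist','wrist11')
o2,M2=st()
for k in('scene10','scene11','top10'):
    z=load(k); w=cloud(z)-TIP; al=w@n; la=np.linalg.norm(w-al[...,None]*n,axis=-1)
    hs=cv2.cvtColor(z['im'],cv2.COLOR_RGB2HSV)
    g=(z['d']>0)&(la<.032)
    print(k)
    for a in np.arange(-.036,.030,.003):
        s=g&(al>=a)&(al<a+.003)
        if s.sum(): print('  %.3f n=%d width med la %.4f max %.4f hue %d sat %d'%(a,s.sum(),np.median(la[s]),np.percentile(la[s],90),np.median(hs[...,0][s]),np.median(hs[...,1][s])))
# projection of expected axis points in scene11
z=load('scene11'); fovy,cx,cy=z['fc']; f=192/np.tan(np.radians(fovy)/2); Rm=R.from_quat(z['q']).as_matrix()
im=cv2.resize(z['im'],None,fx=8,fy=8,interpolation=cv2.INTER_CUBIC)[:,:,::-1].copy()
for s,c in((-.026,(0,0,255)),(.005,(0,255,255)),(.0134,(255,255,0)),(.0214,(255,0,255))):
    e=np.cross(n,Rm[:,2]); e/=np.linalg.norm(e)
    for t in (-.03,.03):
        q=Rm.T@(TIP+n*s+e*t-z['o']); u=(q[:2]/q[2]*f+[cx,cy]+.5)*8
        cv2.circle(im,tuple(int(x) for x in u),5,c,-1)
u=(Rm.T@(TIP-z['o'])); u=u[:2]/u[2]*f+[cx,cy]; x,y=int(u[0]*8),int(u[1]*8)
cv2.imwrite('pics/snap.png',im[y-300:y+250,x-300:x+300])
E
```

```text
t 9.25 p [0.5435 0.2089 0.1694] j [ 0.61  0.25 -0.26  0.8  -0.48  2.08] w 0.0345 F [-9.6  2.4  8.5] T [ 0.22  1.67 -0.3 ]
Mx [0.892 0.097 0.441] Mz [ 0.4506 -0.2428 -0.8591]
t 9.35 p [0.5435 0.2089 0.1694] j [ 0.61  0.25 -0.26  0.8  -0.48  2.08] w 0.0348 F [-10.7   2.1   8.9] T [ 0.26  1.66 -0.34]
Mx [0.892 0.097 0.441] Mz [ 0.4506 -0.2428 -0.8591]
scene10
  -0.036 n=11 width med la 0.0112 max 0.0128 hue 32 sat 91
  -0.033 n=7 width med la 0.0097 max 0.0133 hue 26 sat 113
  -0.030 n=9 width med la 0.0093 max 0.0118 hue 16 sat 99
  -0.027 n=5 width med la 0.0096 max 0.0185 hue 15 sat 81
  -0.024 n=12 width med la 0.0152 max 0.0183 hue 12 sat 35
  -0.021 n=10 width med la 0.0147 max 0.0188 hue 78 sat 18
  -0.018 n=9 width med la 0.0140 max 0.0154 hue 135 sat 10
  -0.015 n=10 width med la 0.0128 max 0.0152 hue 72 sat 21
  -0.012 n=10 width med la 0.0121 max 0.0150 hue 140 sat 12
  -0.009 n=7 width med la 0.0139 max 0.0146 hue 13 sat 25
  -0.006 n=11 width med la 0.0132 max 0.0161 hue 140 sat 12
  -0.003 n=8 width med la 0.0134 max 0.0155 hue 74 sat 15
  0.000 n=9 width med la 0.0138 max
[... 2089 characters left out ...]

  -0.021 n=8 width med la 0.0131 max 0.0141 hue 135 sat 9
  -0.018 n=7 width med la 0.0137 max 0.0144 hue 135 sat 9
  -0.015 n=9 width med la 0.0133 max 0.0134 hue 135 sat 5
  -0.012 n=4 width med la 0.0131 max 0.0138 hue 150 sat 10
  -0.009 n=5 width med la 0.0129 max 0.0133 hue 120 sat 10
  -0.006 n=1 width med la 0.0140 max 0.0140 hue 90 sat 5
  0.012 n=4 width med la 0.0254 max 0.0259 hue 120 sat 9
  0.015 n=8 width med la 0.0259 max 0.0263 hue 46 sat 77
  0.018 n=79 width med la 0.0233 max 0.0269 hue 100 sat 24
  0.021 n=71 width med la 0.0219 max 0.0257 hue 102 sat 25
  0.024 n=12 width med la 0.0164 max 0.0204 hue 112 sat 194
  0.027 n=9 width med la 0.0160 max 0.0171 hue 112 sat 216
```

View pics/snap.png

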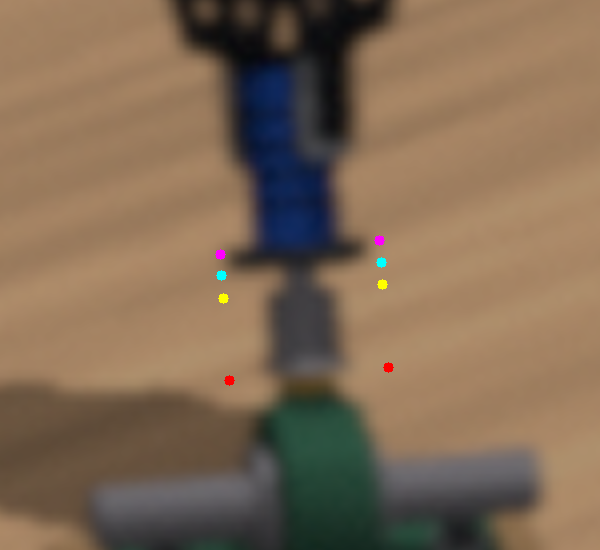

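The coupler spans −26 to about +6 mm on the nipple axis, which is its seated position. The exposed nozzle is about 8 mm of 21, so the stroke is about 13 mm. I'll hold for one call to confirm it's steady.

Request:
jog_arm --jaw '[1,1,1,1,1,1,1,1]' --linear '[[0,0,0],[0,0,0],[0,0,0],[0,0,0],[0,0,0],[0,0,0],[0,0,0],[0,0,0]]' --delta_rot '[[0,0,0],[0,0,0],[0,0,0],[0,0,0],[0,0,0],[0,0,0],[0,0,0],[0,0,0]]'

```text
clock: 10.02
eef_pos: [0.5435, 0.2089, 0.1694]
tool_rot: [0.964, 0.019, 0.231, 0.131]
ft_force: [-9.0, 2.7, 8.8]
grip_width: 0.0349
```

```bash
python3 look.py 12
```

```text
t 10.02 p [0.5435 0.2089 0.1694] j [ 0.61  0.25 -0.26  0.8  -0.48  2.08] w 0.0349 F [-9.   2.7  8.8] T [ 0.24  1.64 -0.29]
Mx [0.892 0.097 0.441] Mz [ 0.4506 -0.2428 -0.8591]
t 10.17 p [0.5434 0.2089 0.1694] j [ 0.61  0.25 -0.26  0.8  -0.48  2.08] w 0.0346 F [-9.8  1.7  8.4] T [ 0.22  1.59 -0.36]
Mx [0.892 0.097 0.441] Mz [ 0.4506 -0.2428 -0.8591]
top [0.5421 0.2097 0.1685] [ 0.4368 -0.1974 -0.8776] 178 64 0.0011 mouth [0.5779 0.1935 0.0965]
standoff -0.0355 lateral [-0.0003  0.0001 -0.0002] ang 0.65
lin [ 0.0014  0.0009 -0.0094] rot [ 0.2  -0.62 -0.03]
   flange axial pct [0.0157 0.021  0.0576] 102
scene [0.542  0.2105 0.1683] [ 0.4511 -0.1943 -0.8711] 158 60 0.0033 mouth [0.579  0.1945 0.0969]
standoff -0.0354 lateral [0.0009 0.0012 0.0002] ang 1.54
lin [ 0.0015  0.0017 -0.0093] rot [ 0.1  -1.53 -0.08]
   flange axial pct [0.0154 0.0223 0.0591] 55
wrist [0.543  0.2098 0.169 ] [ 0.4327 -0.1835 -0.8826] 2589 175 0.0005 mouth [0.5785 0.1948 0.0966]
standoff -0.0355 lateral [ 0.0004  0.0014 -0.0001] ang 0.74
lin [ 0.0003  0.0009 -0.0094] rot [-0.64 -0.36 -0.04]
   flange axial pct [0.0204 0.0214 0.0569] 1510
axis in tool [-0.0269 -0.0518  0.9983]
axial N 15.6 lateral in tool [-3.   0.6 -0.1]
```

Steady: the TCP didn't move, the flange gauge is still at 21.4 mm and the axial force is 15.6 N. Handing in.

```bash
python3 -c "
from workcell import bot
print(bot.job_done()); print(bot.get_obs()['clock'])"
```

```text
the job is handed in; nothing more can be done
None
the job is handed in; nothing more can be done
```

I lifted the blue gun out of its stand and seated its coupler on the brass nipple. I then pushed along the nipple to about 12.6 mm of the 18 mm stroke and handed in at about 10.2 s, still gripping and holding. I never moved near the orange look-alike. The arm stayed clear of the glue bottle, tin, mallet and spanner, though I took no final picture to check that they had not moved.

**Last checks:**
- **Seating:** the coupler spans −26 to about +6 mm along the nipple axis, which is the snapped-on position. I had no direct sign of the snap itself.
- **Stroke and push:** the flange gauge gave about 12.6 mm and the exposed nozzle about 13 mm. The axial push was about 15.6 N, against 14.3 N expected from the spring, and it was steady over the last second with no slip.
- **Squareness:** about 0.7° off the nipple in the wrist and top pictures. The noisier scene-camera fit read 0.5 to 1.5°.

**What was not perfect:** the gun pivoted about 3° in the jaws when it was first tilted, so I re-aimed the gun itself before going on. A side load of about 3 N also remained at the end; two small relief shifts brought it down from 5 N but not to zero.

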